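# Pack the heavy paperweight tin at the bottom

## Robot

A 7-joint arm with a two-finger parallel gripper is mounted at the origin on the work surface. World frame = base frame: x ahead of the robot, y to its left, z up, the work surface at z = 0. Lengths are in m, angles in rad, forces in N, time in s.
With the tool pointing down it reaches from about 0.4 to 0.875 m from the base axis. Payload 4.4 kg.
Tool frame: the origin (TCP) lies midway between the tips of the shut fingers; the grasp point (between the pads) lies 19 mm behind it; z points along the fingers, y is the line along which they close (so a half turn about z gives the same grasp; the last joint's range is limited). The gripper opens to 85 mm and grips with 20 to 120 N. Pads are 22 mm wide; open, the fingers measure 114 mm over their backs; the gripper's body (76 mm by 85 mm) begins 54 mm behind the grasp point. The pads swing forward as they close: fully open they stand 13 mm farther back than shut.
Start: joints at [1.239, 0.628, 0.038, 1.517, -0.027, 0.996, -0.02], TCP at [0.171, -0.627, 0.231] pointing down, gripper open.
Joint ranges: [-3.06, 3.06], [-0.37, 2.12], [-1.25, 1.32], [0.18, 2.47], [-1.1, 4.24], [0.23, 1.98], [-2.94, 2.94]. Speed limits (rad/s): [2.57, 2.57, 3.14, 3.14, 3.14, 3.14, 3.14].

## Interface

Orientations are given as a rotation vector (axis times angle).
In Python, from cell import ctrl gives the robot as it stands.
- The arm moves only by the tool servo_tool, never from a script. Its argument "rows" is text: rows parted by semicolons, each of 5 numbers parted by spaces: the shift along the world's x, y, z in mm, then the turn about the world's z in degrees, then the closure, from 0 (fully open) to 1 (shut). A call has 1 to 10 rows; each row is the pose to reach, as a shift and turn from the pose commanded when the call began; what a row does not reach only later rows make up. A row lasts 1/8 s, in which the tool goes at most 62.5 mm and 10.7 degrees, less where a joint would pass 70% of its speed; a pose out of reach is approached as far as the arm can. A call with a gripper value outside its range is refused whole. The fingers move at their own pace and stop on an object; "grip_force" is the grip in N (left out, the last holds). Time passes only in rows, so rows that repeat a pose let the fingers close. It gives the time, the measured TCP pose, the force, the opening and the grip force at its end, in the units of the state.
- ctrl.state(): the state, without advancing time (a new reading comes with each control period).
- ctrl.grab_frame(name): name is "scene" or "top" or "wrist"; returns (picture, depth): 420x560x3 uint8, red, green, blue; 420x560 float32, m along the optical axis (not along the pixel's ray), 0 where there is no reading.
- ctrl.camera_model(name): a dict with "fx", "fy", "cx", "cy" (pixels), "pose" (4x4, takes a point from camera to world coordinates). Camera axes: x right, y up, looking along -z (the intrinsics and any distortion apply to the point x, -y, -z); pixel columns grow to the right and rows downward; lengths in m; the calibration is good to about 2 mm. A picture is of the moment at which its call begins: read the wrist's pose just before it. camera_model takes no time and is no camera call; for the wrist camera it gives the pose at the moment of the call.
- ctrl.sign_off(): hands the job in; it is judged then, once.
Trained networks look in the newest picture that a camera, given by its name, has taken for a name from the list of things; names that differ only in an ending like _2 or _b are one class to them, and where a whole thing is asked for, a point or a joint stands for the part that bears it (a point fixed in the world has none). Each returns a list of dicts, best first, with "score" (0 to 1); they miss things now and then, are a little off and sometimes report something else, mostly with a low value. They report only what shows in the picture. A call takes as long as a camera call. They do not tell look-alikes from the thing itself.
- ctrl.outline_of(label, camera): "region" (420x560 bool, what is visible of it) and "centre" ([column, row] in pixels, amid what is visible of it).
The state is a dict: "clock": time; "joints": joint angles; "qd": joint speeds; "tau": joint torques, N m; "tcp_pos": TCP position; "orientation": TCP orientation; "contact_force": force on the tool from outside, world axes, zero at the start; "moment": the same for the moment, N m; "opening": finger opening in m; "grip_force": force on a finger pad.
Only numpy, scipy, OpenCV 4.12 (cv2) and the standard library are available. Lean on these libraries where they do the work, as an engineer would, in place of code of your own. Each camera call takes 0.05 s, during which the arm holds its last target. There are 200 camera calls.

## Task

Three tins on the cutting mat look alike, but one holds an iron paperweight and the other two hold lighter concrete ones. Heft them to find the heaviest, set it down gently, flat on the floor of the plywood packing tray, then set one of the lighter tins gently and squarely on top of it, edges lined up. Keep all the tins the right way up, leave the third standing on the bench outside the tray, and leave everything else where it is.

Things in the scene. Friction and masses are not known exactly. Their poses are not given: they have to be found in the camera images.
- tin_a: closed oblong steel tin, red lid with a white star, 120 long in x, 62 wide in y, 55 high; origin: centre of its underside, z up. The three tins look alike; the lids stay on. A paperweight is boxed in at the middle: the tin with the iron one weighs about 0.76 kg in all, the two with concrete ones about 0.33 kg each (give or take 0.05); the name does not tell which is which
- tin_b: closed oblong steel tin, red lid with a white star, 120 long in x, 62 wide in y, 55 high; origin: centre of its underside, z up. The three tins look alike; the lids stay on. A paperweight is boxed in at the middle: the tin with the iron one weighs about 0.76 kg in all, the two with concrete ones about 0.33 kg each (give or take 0.05); the name does not tell which is which
- tin_c: closed oblong steel tin, red lid with a white star, 120 long in x, 62 wide in y, 55 high; origin: centre of its underside, z up. The three tins look alike; the lids stay on. A paperweight is boxed in at the middle: the tin with the iron one weighs about 0.76 kg in all, the two with concrete ones about 0.33 kg each (give or take 0.05); the name does not tell which is which
- tray: square open plywood packing tray, fixed to the bench, 190 x 190 outside, 33 high, walls and floor 8 thick (174 x 174 inside, walls rise 25 above the floor); origin: centre of its underside, x and y along its walls
- tray_in (a point): centre of the tray's inner floor, 8 above the bench, axes as the tray's
- tape_roll: bystander: roll of brown tape lying flat, 90 across, 30 high; origin: centre of its underside
- tape_measure: bystander: yellow tape measure with a black top, 70 x 60 x 36; origin: centre of its underside
- scissors: bystander: yellow-handled scissors lying flat, 190 long, 10 high, x towards the points; origin at the pivot
- mug: bystander: white mug, 80 across, 90 high; origin: centre of its underside
- blue_bottle: bystander: blue bottle, 68 across, 150 high; origin: centre of its underside
- paver: bystander: grey star-shaped concrete paver, 110 across, 50 high; origin: centre of its underside
- squeegee: bystander: brass squeegee lying flat, 220 long in x, 55 wide, 30 high; origin: centre of its underside
Things that resemble listed ones, but are neither listed nor needed, are in the scene too. What is shaped like the tin_c but yellow is not meant. Leave any green look-alike of the tin_b alone.

How it is judged:
By the outcome, as a careful person would: the job done as asked, in the order asked, and still so for the second after the job is handed in, with the robot touching nothing.
It also fails if it takes over 72 s, if anything falls off the work surface, if the arm or the gripper's body presses on something with over 40 N, if the wrist force passes 120 N, or if a joint passes its speed limit or range.

## Working session

There is one attempt and no reset: what is moved stays moved. The work goes in short steps, Python scripts to look and compute and a tool call to move; the robot and the scene stay as the last step left them, time stands still between calls to the robot, and variables do not carry over. Pictures are saved under pics/ and viewed, at most 10 in all, crops included, and the job is handed in when it is done.

Besides the shell and the picture viewer there is one more tool, called after "Emit:" as name(argument=value, ...), one argument or row to a line, values as JSON. servo_tool: Moves the arm, as the interface text tells. Its arguments: {"type":"object","properties":{"rows":{"type":"string"},"grip_force":{"type":"number"}},"required":["rows"]}

```bash
mkdir -p pics; cat > h.py <<'E'
import numpy as np, cv2
from cell import ctrl
def world(name,d,mask=None):
    m=ctrl.camera_model(name); v,u=np.nonzero((d>0) if mask is None else (mask&(d>0)))
    z=d[v,u]; P=np.c_[(u-m['cx'])/m['fx']*z,-(v-m['cy'])/m['fy']*z,-z,np.ones(len(z))]
    return (P@np.array(m['pose']).T)[:,:3],u,v
def rect(P,zmin,zmax):
    q=P[(P[:,2]>zmin)&(P[:,2]<zmax)]
    return cv2.minAreaRect((q[:,:2]*1000).astype(np.float32)),len(q),np.median(q[:,2])
E
python3 - <<'E'
from h import *
print({k:np.round(v,3) for k,v in ctrl.state().items()})
for n in('top','scene'):
    im,d=ctrl.grab_frame(n); cv2.imwrite(f'pics/{n}0.png',im[:,:,::-1])
    m=ctrl.camera_model(n); print(n,m.keys(),np.round(m['pose'],3).tolist())
    if n=='top':
      for l in('tin_a','tray'):
        for r in ctrl.outline_of(l,n):
            P,u,v=world(n,d,r['region'])
            zt=np.percentile(P[:,2],90)
            print(l,round(r['score'],2),np.round(r['centre']),rect(P,zt-.008,zt+.01), im[v,u].mean(0).round())
E
```

```text
{'clock': np.float64(0.0), 'joints': array([ 1.239,  0.629,  0.038,  1.518, -0.027,  0.996, -0.02 ]), 'qd': array([-0.   ,  0.001, -0.001, -0.   , -0.   , -0.002, -0.   ]), 'tau': array([ 0.0000e+00, -5.6339e+01,  1.2270e+00, -1.9344e+01,  1.1000e-02,
        1.0000e-02,  0.0000e+00]), 'tcp_pos': array([ 0.171, -0.627,  0.23 ]), 'orientation': array([-3.112, -0.416,  0.   ]), 'contact_force': array([0.491, 0.436, 0.401]), 'moment': array([ 0.004, -0.02 , -0.002]), 'grip_force': np.float64(0.0), 'opening': np.float64(0.086)}
top dict_keys(['fx', 'fy', 'cx', 'cy', 'pose']) [[0.016, 0.984, -0.177, 0.286], [-1.0, 0.015, -0.007, -0.053], [-0.004, 0.177, 0.984, 1.442], [0.0, 0.0, 0.0, 1.0]]
tin_a 0.97 [216. 171.] (((632.0084228515625, 112.45842742919922), (63.11332321166992, 120.81857299804688), 79.0777587890625), 926, np.float64(0.05568561986316034)) [193.  89.  85.]
tin_a 0.97 [150. 218.] (((509.4264221191406, 287.8659362792969), (121.47017669677734, 64.83470916748047), 2.7744340896606445), 1035, np.float64(0.055571423998237224)) [184.  84.  80.]
tin_a 0.92 [102. 309.] (((255.61984252929
[... 156 characters left out ...]
4. 302.] (((294.6949462890625, -171.364013671875), (63.01597213745117, 121.04959106445312), 42.17435836791992), 1101, np.float64(0.05582478188184803)) [108. 190. 125.]
tin_a 0.71 [239. 232.] (((464.1192932128906, 49.896331787109375), (63.676578521728516, 121.29135131835938), 78.3070068359375), 1031, np.float64(0.055686306848709455)) [202.  90.  84.]
tray 0.77 [332. 197.] (((571.5234985351562, -209.7349090576172), (190.43080139160156, 190.92515563964844), 17.531747817993164), 824, np.float64(0.03243778977771983)) [226. 199. 151.]
scene dict_keys(['fx', 'fy', 'cx', 'cy', 'pose']) [[0.156, -0.634, 0.757, 1.545], [0.988, 0.084, -0.133, -0.237], [0.021, 0.769, 0.639, 0.886], [0.0, 0.0, 0.0, 1.0]]
```

```bash
python3 -c "
import cv2
im=cv2.imread('pics/top0.png');cv2.imwrite('pics/top1.png',cv2.resize(im[120:340,80:420],(800,518),interpolation=cv2.INTER_CUBIC))"
```

```text
(no output)
```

View pics/top1.png

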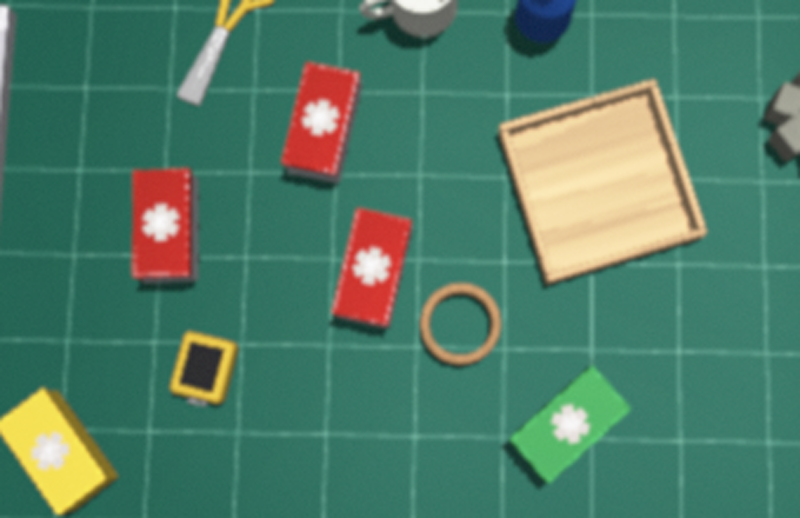

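View pics/scene0.png

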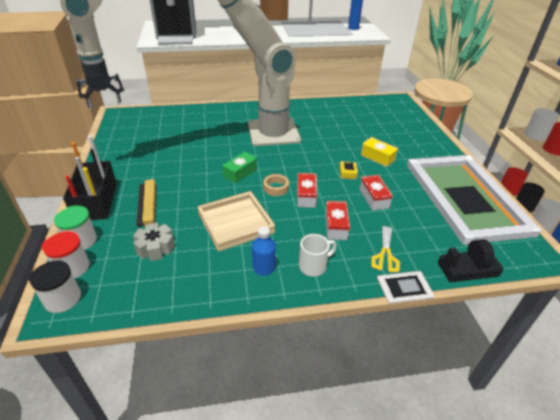

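The top frame shows five oblong tins. Three are red with a white star, at (216,171), (150,218) and (239,232), and these are the ones meant. The yellow one at (102,309) and the green one at (324,302) are look-alikes to leave alone. The crop confirms the colours, and the tray is at (332,197). I'll go above the nearest red tin first.

Emit:
servo_tool(
  rows="40 60 0 -5 0;65 115 0 -10 0;90 170 0 -15 0;115 230 0 -20 0;140 290 0 -27 0;165 350 0 -27 0;190 410 0 -27 0;215 470 0 -27 0;240 530 0 -27 0;260 590 0 -27 0",
  grip_force=50,
)

```text
clock: 1.45
tcp_pos: [0.4246, -0.0551, 0.2316]
orientation: [3.125, -0.322, 0.002]
contact_force: [1.2, -0.1, -0.1]
opening: 0.0851
grip_force: 0.0
```

Emit:
servo_tool(
  rows="20 50 0 0 0;33 87 0 0 0;33 87 0 0 0;33 87 0 0 0;33 87 0 0 0",
)

```text
clock: 2.08
tcp_pos: [0.4564, 0.0286, 0.2313]
orientation: [3.124, -0.326, -0.0]
contact_force: [-0.2, -0.0, -0.5]
opening: 0.0853
grip_force: 0.0
```

```bash
cat >> h.py <<'E'
def look(cam,zlo,zhi,tag=None,label='tin_a'):
    im,d=ctrl.grab_frame(cam)
    if tag: cv2.imwrite(f'pics/{tag}.png',im[:,:,::-1])
    for r in ctrl.outline_of(label,cam):
        P,u,v=world(cam,d,r['region']); c=np.median(im[v,u],0)
        if c[0]>1.5*c[1] or label!='tin_a':
            try:print(cam,round(r['score'],2),np.round(r['centre']),rect(P,zlo,zhi))
            except Exception as e: print(e)
def st():
    s=ctrl.state(); o=s['orientation']; R=cv2.Rodrigues(np.array(o))[0]
    print('t',round(s['clock'],2),'tcp',np.round(s['tcp_pos']*1000,1),'closing',round(np.degrees(np.arctan2(R[1,1],R[0,1])),1),'tilt',R[2].round(3),'F',np.round(s['contact_force'],2),'open',round(s['opening'],4),'grip',round(s['grip_force'],1),'j',np.round(s['joints'],2))
E
python3 -c "
from h import *
st(); look('wrist',.045,.07,'w0')"
```

```text
t 2.08 tcp [456.4  28.6 231.3] closing -101.9 tilt [-0.     0.001 -1.   ] F [-0.2  -0.02 -0.48] open 0.0853 grip 0.0 j [-0.17  0.36  0.06  2.03 -0.03  0.75 -1.87]
wrist 0.74 [144.  38.] (((606.1640625, 118.20946502685547), (64.14383697509766, 61.82575225830078), 79.43966674804688), 5941, np.float64(0.054254807637791))
wrist 0.59 [253. 173.] (((466.72735595703125, 49.07836151123047), (63.01151657104492, 120.79954528808594), 78.5162582397461), 7695, np.float64(0.05421842018719164))
wrist 0.55 [ 33. 186.] (((511.45233154296875, 286.62261962890625), (121.14161682128906, 65.35002899169922), 3.1347508430480957), 5364, np.float64(0.05410814506636333))
```

Emit:
servo_tool(
  rows="9 21 0 0 0.05;9 21 -60 0 0.05;9 21 -120 0 0.05;9 21 -160 0 0.05;9 21 -190 0 0.05;9 21 -210 0 0.05;9 21 -221 0 0.05;9 21 -221 0 0.05;9 21 -221 0 0.05",
)

```text
clock: 3.3
tcp_pos: [0.466, 0.0507, 0.0107]
orientation: [3.125, -0.322, 0.001]
contact_force: [-0.3, -0.1, 0.3]
opening: 0.081
grip_force: 0.0
```

```bash
python3 -c "
from h import *
st()"
```

```text
t 3.3 tcp [466.   50.7  10.7] closing -101.8 tilt [ 0.  0. -1.] F [-0.29 -0.13  0.27] open 0.081 grip 0.0 j [-0.29  0.79  0.19  2.17 -0.61  0.23 -1.34]
```

Emit:
servo_tool(
  rows="0 0 0 0 1;0 0 0 0 1;0 0 0 0 1;0 0 0 0 1;0 0 10 0 1;0 0 25 0 1;0 0 40 0 1;0 0 40 0 1;0 0 40 0 1;0 0 40 0 1",
)

```text
clock: 4.55
tcp_pos: [0.4652, 0.051, 0.0498]
orientation: [3.125, -0.322, -0.002]
contact_force: [0.5, 0.7, -8.2]
opening: 0.0613
grip_force: 58.0
```

```bash
python3 -c "
from h import *
st()
print(ctrl.state()['moment'])"
```

```text
t 4.55 tcp [465.2  51.   49.8] closing -101.8 tilt [-0.001  0.    -1.   ] F [ 0.49  0.66 -8.15] open 0.0613 grip 58.0 j [-0.35  0.72  0.28  2.16 -0.57  0.34 -1.37]
[-0.04325559 -0.00582306  0.00898579]
```

T3 weighs about 8 N, so it is the iron tin (the concrete ones would read about 3 N). I'll carry it to the tray.

Emit:
servo_tool(
  rows="0 0 30 0 1;10 -15 70 0 1;30 -60 80 5 1;50 -110 80 12 1;70 -165 80 20 1;90 -215 80 26 1;106 -261 80 29 1;106 -261 80 29 1;106 -261 80 29 1;106 -261 80 29 1",
)

```text
clock: 5.8
tcp_pos: [0.5711, -0.2081, 0.1295]
orientation: [-3.104, -0.473, 0.002]
contact_force: [0.8, -0.2, -8.4]
opening: 0.0611
grip_force: 63.4
```

```bash
python3 -c "
from h import *
st(); look('top',.1,.3,'t1'); look('top',.026,.04,None,'tray')"
```

```text
t 5.8 tcp [ 571.1 -208.1  129.5] closing -72.7 tilt [-0.001 -0.002 -1.   ] F [ 0.84 -0.21 -8.38] open 0.0611 grip 63.4 j [ 0.14  0.71  0.26  1.74 -0.26  0.73 -0.73]
top 0.85 [218. 169.] (((0.0, 0.0), (0.0, 0.0), 0.0), 0, np.float64(nan))
top 0.68 [149. 216.] (((0.0, 0.0), (0.0, 0.0), 0.0), 0, np.float64(nan))
top 0.59 [360. 208.] (((580.1199951171875, -219.05520629882812), (253.34423828125, 125.33964538574219), 49.14863204956055), 323, np.float64(0.032696413344300845))
  return _methods._mean(a, axis=axis, dtype=dtype,
  ret = ret.dtype.type(ret / rcount)
```

Emit:
servo_tool(
  rows="0 -1 -25 0 1;0 -1 -55 0 1;0 -1 -80 0 1;0 -1 -95 0 1;0 -1 -102 0 1;0 -1 -105 0 1;0 -1 -107 0 1;0 -1 -108 0 1;0 -1 -109 0 1;0 -1 -109 0 1",
)

```text
clock: 7.25
tcp_pos: [0.5718, -0.211, 0.0214]
orientation: [3.106, 0.47, 0.0]
contact_force: [-0.5, 0.5, -8.6]
opening: 0.0614
grip_force: 63.2
```

Emit:
servo_tool(
  rows="0 0 -0.5 0 1;0 0 -1 0 1;0 0 -1.5 0 1;0 0 -1.5 0 1",
)

```text
clock: 7.75
tcp_pos: [0.5717, -0.211, 0.0197]
orientation: [-3.106, -0.47, 0.0]
contact_force: [0.4, -0.6, -7.4]
opening: 0.0614
grip_force: 63.2
```

Emit:
servo_tool(
  rows="0 0 -0.5 0 1;0 0 -1 0 1;0 0 -1 0 1;0 0 -1 0 1",
)

```text
clock: 8.25
tcp_pos: [0.5718, -0.2111, 0.0193]
orientation: [3.106, 0.47, 0.0]
contact_force: [-1.3, 0.1, 1.0]
opening: 0.0612
grip_force: 64.2
```

Emit:
servo_tool(
  rows="0 0 0 0 0.2;0 0 0 0 0.1;0 0 0 0 0.0;0 0 0 0 0.0;0 0 20 0 0;0 0 60 0 0;0 0 110 0 0;0 0 160 0 0;0 0 210 0 0;0 0 210 0 0",
)

```text
clock: 9.5
tcp_pos: [0.5744, -0.2125, 0.2348]
orientation: [3.101, 0.469, 0.015]
contact_force: [0.4, 0.8, -1.1]
opening: 0.0853
grip_force: 0.0
```

```bash
python3 -c "
from h import *
st(); look('wrist',.05,.08,'w1')"
```

```text
t 9.5 tcp [ 574.4 -212.5  234.8] closing -72.8 tilt [ 0.009  0.006 -1.   ] F [ 0.44  0.83 -1.14] open 0.0853 grip 0.0 j [ 0.11  0.58  0.32  1.64 -0.21  0.94 -0.77]
wrist 0.96 [275. 183.] (((568.1255493164062, -210.19100952148438), (121.16221618652344, 63.10230255126953), 17.42171859741211), 7763, np.float64(0.0575549407436291))
```

View pics/w1.png

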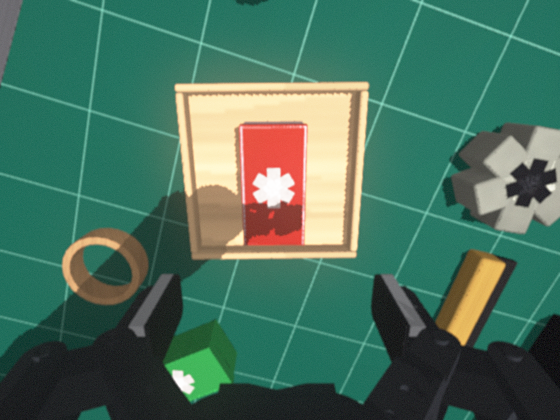

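The wrist view shows the red tin inside the tray, centred at about (275,183). The arm was still settling, so I'll measure flatness and position again.

```bash
cat >> h.py <<'E'
def plane(cam,zlo,zhi,near):
    im,d=ctrl.grab_frame(cam)
    for r in ctrl.outline_of('tin_a',cam):
        P,u,v=world(cam,d,r['region']); P=P[(P[:,2]>zlo)&(P[:,2]<zhi)]
        if len(P)<50 or np.hypot(*(P[:,:2].mean(0)-near))>.06: continue
        R=cv2.minAreaRect((P[:,:2]*1000).astype(np.float32)); q=P[:,:2]-P[:,:2].mean(0)
        c=np.linalg.lstsq(np.c_[q,np.ones(len(P))],P[:,2],rcond=None)[0]
        print(cam,np.round(R[0],1),np.round(R[1],1),round(R[2],1),'slope',c.round(3))
E
python3 -c "
from h import *
for c in('wrist','top'): plane(c,.047,.075,(.571,-.21))
st(); look('top',.026,.04,None,'tray'); look('wrist',.026,.04,None,'tray')"
```

```text
wrist [ 570.4 -211.7] [121.6  63.2] 17.4 slope [-0.008 -0.001  0.06 ]
t 9.8 tcp [ 570.9 -210.6  227.6] closing -72.8 tilt [-0.002 -0.002 -1.   ] F [0.23 0.76 0.09] open 0.0852 grip 0.0 j [ 0.11  0.59  0.31  1.65 -0.21  0.94 -0.77]
top 0.81 [307. 186.] (((576.99853515625, -210.58328247070312), (260.38653564453125, 99.12391662597656), 63.14830780029297), 290, np.float64(0.032500085429389314))
wrist 0.7 [239. 160.] (((575.1246948242188, -210.80126953125), (189.55162048339844, 190.18765258789062), 17.766496658325195), 5817, np.float64(0.03187419103398442))
```

Emit:
servo_tool(
  rows="10 50 0 -5 0;20 100 0 -10 0;30 160 0 -15 0;40 220 0 -20 0;50 270 0 -25 0;61 310 0 -28 0;61 323 0 -28 0;61 323 0 -28 0;61 323 0 -28 0;61 323 0 -28 0",
)

```text
clock: 11.25
tcp_pos: [0.6328, 0.1097, 0.2291]
orientation: [3.127, -0.299, 0.0]
contact_force: [-0.2, 0.4, -0.4]
opening: 0.0857
grip_force: 0.0
```

Emit:
servo_tool(
  rows="0 0 0 0 0;0 0 0 0 0;0 0 0 0 0",
)

```text
clock: 11.62
tcp_pos: [0.6327, 0.1119, 0.2288]
orientation: [-3.128, 0.295, -0.0]
contact_force: [0.2, 0.6, -0.7]
opening: 0.0854
grip_force: 0.0
```

```bash
python3 -c "
from h import *
st()
for c in('wrist','wrist','top'): plane(c,.047,.075,(.632,.112))
st()"
```

```text
t 11.62 tcp [632.7 111.9 228.8] closing -100.8 tilt [ 0. -0. -1.] F [ 0.2   0.61 -0.68] open 0.0854 grip 0.0 j [-0.48  0.66  0.46  1.55 -0.33  1.01 -1.69]
wrist [635.3 112.3] [ 63.  121.1] 78.9 slope [-0.    -0.     0.054]
wrist [635.2 112.3] [ 63.1 121.2] 78.9 slope [-0.    -0.     0.054]
top [625.2 114.1] [ 63.4 106.6] 78.9 slope [ 0.003 -0.01   0.055]
t 11.93 tcp [632.7 112.  228.8] closing -100.8 tilt [-0.  0. -1.] F [-0.94 -1.24  0.1 ] open 0.0856 grip 0.0 j [-0.48  0.66  0.46  1.55 -0.33  1.01 -1.69]
```

```bash
python3 -c "
from h import *
for i in range(2): plane('top',.055,.075,(.571,-.21))
look('top',.026,.04,'t2','tray')"
```

```text
top [ 569.  -211.6] [121.9  64.4] 17.7 slope [ 0.001 -0.004  0.063]
top [ 569.1 -211.1] [121.2  63.6] 17.1 slope [0.002 0.002 0.063]
top 0.76 [324. 201.] (((571.9863891601562, -209.41082763671875), (191.1627655029297, 190.2379150390625), 17.660259246826172), 795, np.float64(0.032547312067907175))
```

Emit:
servo_tool(
  rows="1 0 -40 0 0.05;1 0 -90 0 0.05;1 0 -140 0 0.05;1 0 -180 0 0.05;1 0 -205 0 0.05;1 0 -215 0 0.05;1 0 -218 0 0.05;1 0 -218 0 0.05;1 0 -218 0 0.05",
)

```text
clock: 13.35
tcp_pos: [0.6346, 0.1122, 0.012]
orientation: [-3.127, 0.295, -0.003]
contact_force: [-0.4, -0.5, 1.0]
opening: 0.0811
grip_force: 0.0
```

Emit:
servo_tool(
  rows="0 0 0 0 1;0 0 0 0 1;0 0 0 0 1;0 0 0 0 1;0 0 0 0 1;0 0 10 0 1;0 0 25 0 1;0 0 40 0 1;0 0 40 0 1;0 0 40 0 1",
)

```text
clock: 14.6
tcp_pos: [0.6335, 0.1121, 0.0508]
orientation: [-3.128, 0.295, 0.0]
contact_force: [-0.2, -0.1, -3.3]
opening: 0.0614
grip_force: 55.5
```

```bash
python3 -c "
from h import *
st()"
```

```text
t 14.6 tcp [633.5 112.1  50.8] closing -100.8 tilt [-0. -0. -1.] F [-0.23 -0.14 -3.31] open 0.0614 grip 55.5 j [-0.42  0.87  0.35  1.67 -0.44  0.67 -1.6 ]
```

Weighs 3.3 N, so it is a light one. I'll carry it over the stack.

Emit:
servo_tool(
  rows="0 0 40 0 1;0 -15 90 0 1;-10 -55 130 5 1;-20 -105 130 10 1;-30 -160 130 15 1;-40 -215 130 20 1;-50 -265 130 25 1;-60 -305 130 28 1;-63 -323 130 28 1;-63 -323 130 28 1",
)

```text
clock: 15.85
tcp_pos: [0.5703, -0.212, 0.1804]
orientation: [-3.107, -0.466, 0.001]
contact_force: [0.1, 1.2, -4.2]
opening: 0.0615
grip_force: 58.6
```

Emit:
servo_tool(
  rows="0 0 -30 0 1;0 0 -60 0 1;0 0 -80 0 1;0 0 -90 0 1;0 0 -95 0 1;0 0 -95 0 1;0 0 -95 0 1",
)

```text
clock: 16.73
tcp_pos: [0.5714, -0.2111, 0.0866]
orientation: [3.106, 0.471, 0.002]
contact_force: [0.1, -0.0, -3.5]
opening: 0.0613
grip_force: 58.7
```

```bash
python3 -c "
from h import *
st(); im,d=ctrl.grab_frame('scene'); cv2.imwrite('pics/s2.png',cv2.resize(im[160:290,160:360,::-1],(800,520),interpolation=cv2.INTER_CUBIC)); st()"
```

```text
t 16.73 tcp [ 571.4 -211.1   86.6] closing -72.8 tilt [ 0.001  0.001 -1.   ] F [ 0.11 -0.02 -3.52] open 0.0613 grip 58.7 j [ 0.17  0.76  0.22  1.76 -0.26  0.64 -0.73]
t 16.77 tcp [ 571.3 -211.2   86.6] closing -72.8 tilt [ 0.001  0.001 -1.   ] F [-0.36 -0.74 -3.33] open 0.0613 grip 58.7 j [ 0.17  0.76  0.22  1.76 -0.26  0.64 -0.73]
```

View pics/s2.png

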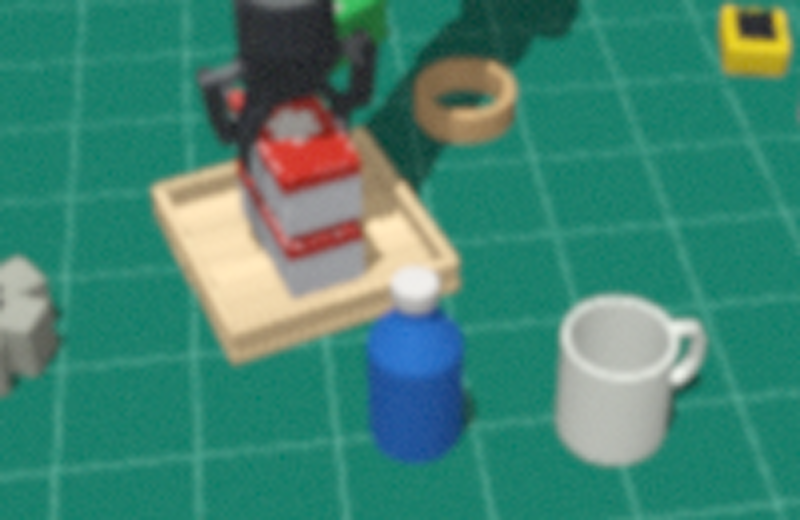

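The crop shows the held tin at (305,180) lined up just above the tin in the tray at (325,265). I'll lower it slowly.

Emit:
servo_tool(
  rows="0 0 -4 0 1;0 0 -7 0 1;0 0 -9 0 1;0 0 -10 0 1;0 0 -10.5 0 1;0 0 -10.5 0 1;0 0 -10.5 0 1",
)

```text
clock: 17.65
tcp_pos: [0.5708, -0.211, 0.0754]
orientation: [3.106, 0.471, 0.0]
contact_force: [-0.3, 0.4, -3.8]
opening: 0.0617
grip_force: 58.7
```

Emit:
servo_tool(
  rows="0 0 -0.5 0 1;0 0 -1 0 1;0 0 -1 0 1;0 0 -1 0 1",
)

```text
clock: 18.15
tcp_pos: [0.5708, -0.211, 0.0748]
orientation: [-3.106, -0.47, -0.0]
contact_force: [-1.7, -0.5, 4.4]
opening: 0.0615
grip_force: 59.4
```

Emit:
servo_tool(
  rows="0 0 0.3 0 1;0 0 0.3 0 0.2;0 0 0.3 0 0.1;0 0 0.3 0 0;0 0 0.3 0 0;0 0 15 0 0;0 0 45 0 0;0 0 95 0 0;0 0 150 0 0;0 0 150 0 0",
)

```text
clock: 19.4
tcp_pos: [0.5737, -0.2126, 0.2303]
orientation: [3.101, 0.469, 0.015]
contact_force: [-0.5, -0.7, -0.7]
opening: 0.0854
grip_force: 0.0
```

Emit:
servo_tool(
  rows="-20 40 0 0 0;-50 90 0 0 0;-70 150 0 0 0;-90 210 0 0 0;-90 250 0 0 0;-90 250 0 0 0;-90 250 0 0 0",
)

```text
clock: 20.27
tcp_pos: [0.4806, 0.0383, 0.2243]
orientation: [3.106, 0.47, -0.001]
contact_force: [0.5, -0.3, 0.2]
opening: 0.0856
grip_force: 0.0
```

```bash
python3 -c "
from h import *
st()
for i in range(3): plane('top',.105,.135,(.571,-.21))
im,d=ctrl.grab_frame('scene'); cv2.imwrite('pics/s3.png',cv2.resize(im[140:300,130:410,::-1],(800,457),interpolation=cv2.INTER_CUBIC))
look('top',.045,.065)"
```

```text
t 20.27 tcp [480.6  38.3 224.3] closing -72.8 tilt [-0.     0.001 -1.   ] F [ 0.53 -0.28  0.24] open 0.0856 grip 0.0 j [-0.35  0.41  0.3   1.99 -0.17  0.76 -1.23]
top [ 568.7 -211. ] [121.2  63.3] 16.8 slope [ 0.003 -0.017  0.118]
top [ 568.6 -211.3] [121.2  64.6] 17.1 slope [ 0.006 -0.014  0.118]
top 0.91 [338. 194.] (((550.1197509765625, -191.31016540527344), (130.6378173828125, 50.785179138183594), 42.90797424316406), 33, np.float64(0.05807404634327784))
top 0.88 [148. 217.] (((509.4010009765625, 287.84246826171875), (122.21617126464844, 65.43875885009766), 2.149777889251709), 1119, np.float64(0.055378593997972514))
```

View pics/s3.png

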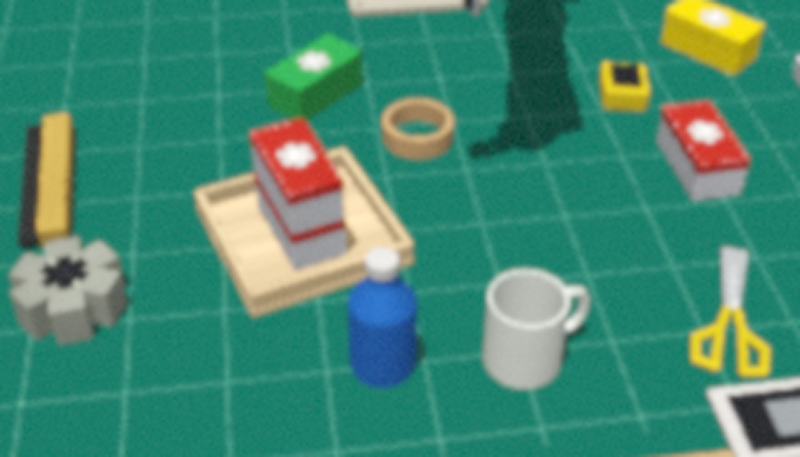

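The stack stands squarely in the tray at (300,190). The upper tin lies within 0.5 mm and under 1° of where the lower tin was measured. The third tin at (705,150) hasn't moved. Handing in.

```bash
python3 -c "
from cell import ctrl
print(ctrl.sign_off())"
```

```text
the job is handed in; nothing more can be done
None
```

The iron tin (about 8 N when lifted) is flat on the tray floor with a lighter tin (about 3.3 N) squarely on top, within about 0.5 mm; the third tin stands untouched on the bench, and the job was handed in at about 20 s of the 72 s allowed.

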